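# Close up an instrument cassette for the autoclave

## Task

Close up the open steel instrument cassette for the autoclave: with the fingertips, push the upright hold-down flap over until it lies flat on the instruments, and only then swing the hinged lid over and press it fully shut. Do not slam the lid, do not lift or shove the cassette, leave the instruments in their slots and the glassware and other things around it where they stand, and draw the hand clear at the end.

Things in the scene. Friction and masses are not known exactly. Their poses are not given: they have to be found in the camera images.
- cassette: Pierced steel instrument cassette, loose on the bench (about 1 kg), 150 mm (x) by 205 mm (y), walls 24 mm high, 34 mm when shut. Origin: centre of its underside; x points from its front long side to its hinge side (away from the robot within 26 degrees), z up. Offsets below are in mm in this frame. Notched silicone rails along y at x = -50 and 50 carry the instruments
- flap (a joint): Hold-down flap: pierced steel strip 164 mm long (y, centred), 50 mm wide, 2 mm thick, pivoted on its lower long edge. Angle, rad: 0 = flat over the instruments, free edge towards the lid hinge (end stop), 1.57 = upright, stop at 1.75, leaning to the front. Friction holds it where it is left; about 1 N at the free edge moves it
- flap_hinge (a point): Middle of the flap's pivot line, which runs along y at x = -30, z = 22.5
- flap_edge (a point): Middle of the flap's free long edge, 50 mm from the pivot line; at x = 20, z = 22.5 when flat
- lid (a joint): Lid: pierced steel pan 150 x 205 mm, 10 mm deep, with a finger lip 50 mm wide standing 8 mm out from the middle of its free edge. Angle, rad: 0 = shut (end stop), 1.57 = upright, stop at 2.0, leaning back. Hinge friction (0.22 N m) holds it where it is left: it does not fall and must be pushed all the way, 1 to 2 N at the free edge. It cannot shut with the flap upright (fouls at about 0.45)
- lid_hinge (a point): Middle of the lid's hinge line, which runs along y at x = 75, z = 24.5. The lid's outer face lies 10 mm outside the plane through this line: level at z = 34.5 when shut
- lid_edge (a point): Middle of the lid's free edge, at the end of the finger lip, 158 mm from the hinge line
- spatula: Steel laboratory spatula, 9 mm wide, 125 mm long, lying in the cassette's silicone rails among the others under the flap's place; origin at the middle of its underside, x along its length. Loose; to be left in its slot
- forceps: Steel forceps, 9 mm wide, 125 mm long, lying in the cassette's silicone rails among the others under the flap's place; origin at the middle of its underside, x along its length. Loose; to be left in its slot
- loop_holder: Inoculating loop in an aluminium holder, 7 mm thick, 125 mm long, lying in the cassette's silicone rails among the others under the flap's place; origin at the middle of its underside, x along its length. Loose; to be left in its slot
- scalpel_handle: Steel scalpel handle, 9 mm wide, 125 mm long, lying in the cassette's silicone rails among the others under the flap's place; origin at the middle of its underside, x along its length. Loose; to be left in its slot
- flask_large: Conical glass flask with foil cap, 82 mm across the base, 143 mm high, beside one end of the cassette; origin at the centre of its underside. Loose, to be left alone
- flask_small: The same, smaller: 64 mm across the base, 112 mm high, beside the other end of the cassette; origin at the centre of its underside. Loose, to be left alone
- tape_roll: Roll of paper tape lying flat, 96 mm across, 19 mm high, beside one end of the cassette; origin at the centre of its underside. Loose, to be left alone
- dish_stack: Stack of three Petri dishes, 92 mm across, 48 mm high, beside one end of the cassette; origin at the centre of its underside. Loose, to be left alone
Mind the look-alikes: they are no part of the job. Leave any orange or purple look-alike of the loop_holder alone. What is shaped like the spatula but green is not meant.

How it is judged:
On the way, in this order (a step that is already met when the one before it is completed fails the run):
1. the flap lies flat (within 0.08 rad) while the lid still stands open (above 1.2 rad) (value of joint flap below 0.08 rad and value of joint lid above 1.2 rad), for 0.2 s.
2. the lid is shut (within 0.03 rad) over the flap (value of joint lid below 0.03 rad and value of joint flap below 0.08 rad), for 0.2 s.
At the end, for the whole second after the job is handed in: Flap flat within 0.08 rad (4 mm at its edge), lid shut within 0.03 rad (5 mm); cassette level and within 30 mm of its start; instruments in their slots (underside below 22 mm, moved under 35 mm); flasks, tape and dishes within 25 mm of where they stood (all of step 2 and distance of cassette from where it was at the start of the episode below 0.03 m and angle between cassette's own z axis and vertical below 0.05 rad and linear speed of cassette below 0.02 m/s and height (world z) of each of spatula, forceps, loop_holder, scalpel_handle below 0.022 m and distance of each of spatula, forceps, loop_holder, scalpel_handle from where it was at the start of the episode below 0.035 m and distance of each of flask_large, flask_small, tape_roll, dish_stack from where it was at the start of the episode below 0.025 m); the robot touches nothing.
It fails at once if the lid is brought down on the standing flap (lid below 0.6 rad with the flap above 0.4) (value of joint lid below 0.6 rad and value of joint flap above 0.4 rad).
It fails at once if the lid is slammed (closing faster than 4 rad/s) (velocity of joint lid below -4 rad/s).
It fails at once if the cassette is lifted, tipped or shoved (raised 12 mm, tilted 0.1 rad or moved 30 mm) (height (world z) of cassette above 0.012 m or angle between cassette's own z axis and vertical above 0.1 rad or distance of cassette from where it was at the start of the episode above 0.03 m).
It fails at once if an instrument is lifted or pushed out of its slot (height (world z) of any of spatula, forceps, loop_holder, scalpel_handle above 0.03 m or distance of any of spatula, forceps, loop_holder, scalpel_handle from where it was at the start of the episode above 0.035 m).
It fails at once if a flask, the tape or the dishes are lifted or pushed by more than 25 mm (distance of any of flask_large, flask_small, tape_roll, dish_stack from where it was at the start of the episode above 0.025 m).
It also fails if it takes over 48 s, if anything falls off the work surface, if the arm or the gripper's body presses on something with over 40 N, if the wrist force passes 120 N, or if a joint passes its speed limit or range.

## Robot

A 6-joint arm with a two-finger parallel gripper is mounted at the origin on the work surface. World frame = base frame: x ahead of the robot, y to its left, z up, the work surface at z = 0. Lengths are in m, angles in rad, forces in N, time in s.
With the tool pointing down it reaches from about 0.25 to 0.775 m from the base axis. Payload 4 kg.
Tool frame: the origin (TCP) lies midway between the tips of the shut fingers; the grasp point (between the pads) lies 19 mm behind it; z points along the fingers, y is the direction in which the jaws open and shut (so a half turn about z gives the same grasp; the last joint's range is limited). The gripper opens to 94 mm and grips with 3 to 60 N. Pads are 16 mm wide; open, the fingers measure 119 mm over their backs; the gripper's body (75 mm by 177 mm) begins 78 mm behind the grasp point.
Start: joints at [1.193, 0.087, 1.371, -0, 1.684, -0.103], TCP at [0.149, 0.529, 0.18] pointing down, gripper open.
Joint ranges: [-3.1, 3.1], [-0.76, 2.03], [0.27, 2.55], [-1.08, 4.22], [0.17, 2.65], [-2.57, 2.57]. Speed limits (rad/s): [2.79, 2.79, 3.14, 3.14, 3.14, 3.14].

## Interface

Orientations are given as [roll, pitch, yaw] about the fixed x, y, z axes, in that order (R = Rz(yaw) Ry(pitch) Rx(roll)).
In Python, from bench import robot, cams gives the robot as it stands.
- The arm moves only by the tool step_arm, never from a script. Its argument "plan" is a list that holds one entry, the list of rows, each a list of 5 numbers: the shift along the world's x, y, z in mm, then the turn about the world's z in rad, then the opening in per cent of the stroke, from 0 (shut) to 100 (fully open). In form: [[[tx, ty, tz, turn, fingers], ...]]. A call has 1 to 8 rows; each row is the pose to reach, as a shift and turn from the pose commanded when the call began; what a row does not reach only later rows make up. A row lasts 1/12 s, in which the tool goes at most 41.7 mm and 7.16 degrees, less where a joint would pass 70% of its speed; a pose out of reach is approached as far as the arm can. A call with a gripper value outside its range is refused whole. The fingers move at their own pace and stop on an object; the grip force is fixed at half the most. Time passes only in rows, so rows that repeat a pose let the fingers close. It gives the time, the measured TCP pose, the force and the opening at its end, in the units of the state.
- robot.get_obs(): the state, without advancing time (a new reading comes with each control period).
- cams.snapshot(name): name is "scene" or "top" or "wrist"; returns a dict with "frame" (420x560x3 uint8, red, green, blue), "camera_matrix" (3x3 intrinsics, pixels), "k1" (the pictures are not rectified: a ray, as slopes to the right and down, at radius r is drawn at 1 + k1 r^2 times it, then the intrinsics apply), "origin" and "attitude" of the camera in the world; the wrist camera has in their place "T_tool_cam" (4x4, takes a point from camera to tool coordinates, whose origin is the TCP and whose axes are the flange's). Camera axes: x right, y down, z forward; pixel columns grow to the right and rows downward; lengths in m; the calibration is good to about 2 mm. A picture is of the moment at which its call begins: read the wrist's pose just before it. There is no depth.
- robot.close_job(): hands the job in, once; it reports no verdict.
The state is a dict: "time": time; "joint_positions": joint angles; "qvel": joint speeds; "joint_torque": joint torques, N m; "tool_pos": TCP position; "ee_rot": TCP orientation; "wrist_force": force on the tool from outside, world axes, zero at the start; "wrist_torque": the same for the moment, N m; "width": finger opening in m.
Only numpy, scipy, OpenCV 4.12 (cv2) and the standard library are available. Lean on these libraries where they do the work, as an engineer would, in place of code of your own. Each camera call takes 0.05 s, during which the arm holds its last target. There are 200 camera calls.

## Working session

There is one attempt and no reset: what is moved stays moved. The work goes in short steps, Python scripts to look and compute and a tool call to move; the robot and the scene stay as the last step left them, time stands still between calls to the robot, and variables do not carry over. Pictures are saved under pics/ and viewed, about 8 in all and at most 12, crops included, and the job is handed in when it is done.

Besides the shell and the picture viewer there is one more tool, called after ">>>" as a command line: name --argument value ..., lists and objects as JSON in quotes. step_arm: Moves the arm, as the interface text tells. Its arguments: {"type":"object","properties":{"plan":{"type":"array"}},"required":["plan"]}

```bash
mkdir -p pics; ls; python3 - <<'E'
from bench import robot, cams
import cv2, pickle
o=robot.get_obs(); print(o)
S={}
for n in ("scene","top"):
    s=cams.snapshot(n); S[n]=s
    print(n,{k:v for k,v in s.items() if k!='frame'})
    cv2.imwrite(f"pics/{n}0.png",cv2.cvtColor(s["frame"],cv2.COLOR_RGB2BGR))
pickle.dump(S,open("s0.pkl","wb"))
E
```

```text
pics
{'time': 0.0, 'joint_positions': array([ 1.19288775e+00,  8.79567177e-02,  1.37223507e+00,  4.50588277e-06,
        1.68360636e+00, -1.03074844e-01]), 'qvel': array([-4.69721743e-04, -9.38374035e-05,  6.35410733e-04,  2.46200177e-04,
        7.86700418e-04,  8.06881435e-04]), 'joint_torque': array([ 7.59980994e-04, -3.40200770e+01, -3.02417922e+01,  7.18299346e-02,
        3.33333551e-02, -1.65142906e-04]), 'tool_pos': array([0.14902878, 0.52879858, 0.17911304]), 'ee_rot': array([-3.13939932e+00, -2.31383725e-04,  2.86675916e+00]), 'wrist_force': array([ 0.1928038 ,  0.60411321, -0.52973458]), 'wrist_torque': array([ 0.04811742, -0.0199219 , -0.01092802]), 'width': 0.09394699337863338}
scene {'camera_matrix': array([[391.71860714,   0.        , 283.46425117],
       [  0.        , 391.71860714, 204.94137977],
       [  0.        ,   0.        ,   1.        ]]), 'k1': 0.016996154157827608, 'origin': array([ 0.89729947, -0.00512826,  0.68430449]), 'attitude': array([-2.55025163e+00,  2.39876039e-04,  1.39137899e+00])}
top {'camera_matrix': array([[394.58817725,   0.        , 277.11772081],
       [  0.        , 394.58817725, 204.00759541],
       [  0.        ,   0.        ,   1.        ]]), 'k1': -0.008472054485801175, 'origin': array([0.381264  , 0.03567149, 0.86731458]), 'attitude': array([-3.00301261e+00, -8.39127523e-04, -1.55696528e+00])}
```

View pics/scene0.png

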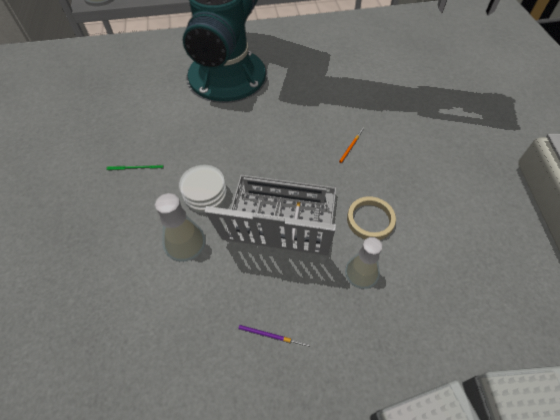

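View pics/top0.png

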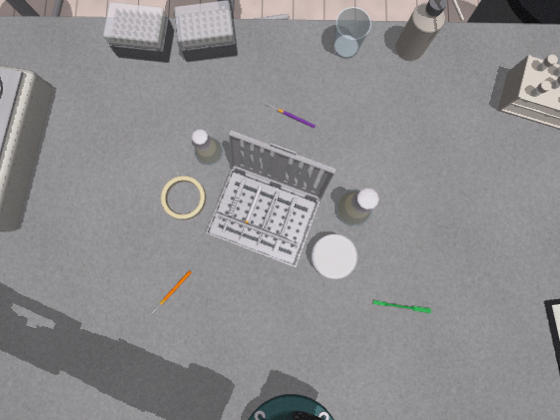

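The scene view shows the cassette at about (280,210) with its lid up at (275,230). It has dishes at (205,187), a big flask at (180,230), a small flask at (366,262) and tape at (372,218). The top view shows the cassette floor at (265,220), the lid from (232,135) to (330,190), and the flap line near (255,235). The look-alikes are orange (175,288), purple (295,118) and green (402,306), all outside the cassette. Next I'll enlarge both.

```bash
python3 - <<'E'
import cv2,pickle,numpy as np
S=pickle.load(open("s0.pkl","rb"))
a=S["top"]["frame"][115:275,195:345]; b=S["scene"]["frame"][165:265,195:345]
f=lambda i:cv2.resize(i,None,fx=5,fy=5,interpolation=cv2.INTER_CUBIC)
A=cv2.resize(a,None,fx=3.7,fy=3.7,interpolation=cv2.INTER_CUBIC)
cv2.imwrite("pics/topc.png",A[...,::-1]); cv2.imwrite("pics/scenec.png",f(b)[...,::-1])
E
```

```text
(no output)
```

View pics/topc.png

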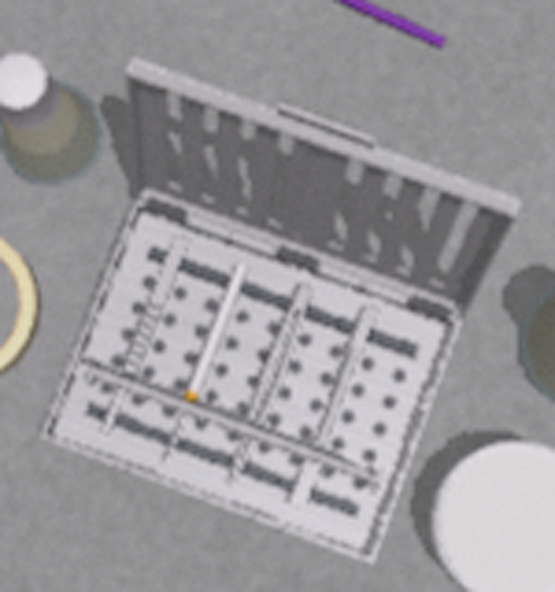

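View pics/scenec.png

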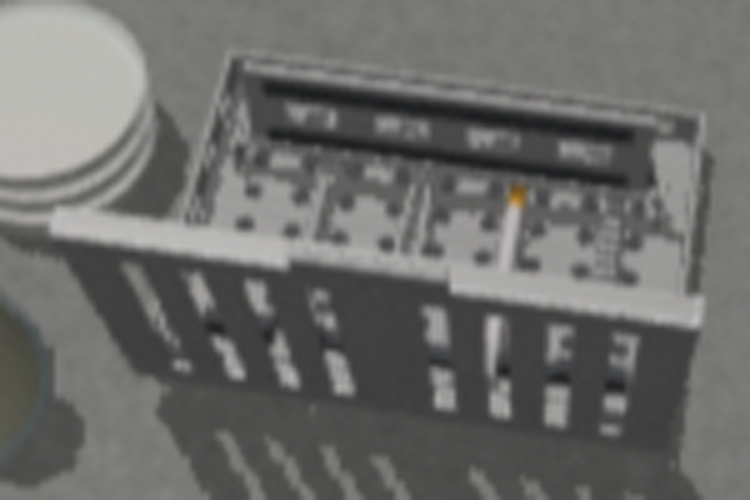

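```bash
cat > geo.py <<'E'
import numpy as np, cv2, pickle
from scipy.spatial.transform import Rotation as Ro
from scipy.optimize import least_squares
def proj(s,P):
    R=Ro.from_euler('xyz',s["attitude"]).as_matrix()
    c=(np.atleast_2d(P)-s["origin"])@R
    u=c[:,:2]/c[:,2:]; u=u*(1+s["k1"]*(u**2).sum(1,keepdims=True))
    K=s["camera_matrix"]; return u*[K[0,0],K[1,1]]+K[:2,2]
def W(p,P):  # cassette -> world, p=(x,y,yaw)
    c,s=np.cos(p[2]),np.sin(p[2]); P=np.atleast_2d(P).astype(float)/1000
    return np.c_[p[0]+c*P[:,0]-s*P[:,1],p[1]+s*P[:,0]+c*P[:,1],P[:,2]]
def lid(th,r,y,h): return [75-r*np.cos(th)+h*np.sin(th),y,24.5+r*np.sin(th)+h*np.cos(th)]
def flap(th,y,r=50): return [-30+r*np.cos(th),y,22.5+r*np.sin(th)]
E
python3 - <<'E'
from geo import *
S=pickle.load(open("s0.pkl","rb"))
T=lambda a:(np.array(a)+.5)/3.7+[195,115]-.5
C=lambda a:(np.array(a)+.5)/5+[195,165]-.5
ob=[("top",T([(48,434),(374,558)])),("scene",C([(705,115),(232,52)])),
    ("top",T([(131,60),(519,204)])),("scene",C([(700,325),(52,232)])),
    ("top",T([(85,362),(378,475)])),("scene",C([(640,180),(265,90)]))]
ob[5]=("scene",C([(637,137),(265,88)]))
def mod(q):
    p=q[:3]; rim=[[-75,102.5,24],[-75,-102.5,24]]
    L=[lid(q[3],150,102.5,10),lid(q[3],150,-102.5,10)]
    F=[flap(q[4],82),flap(q[4],-82)]
    return [W(p,x) for x in (rim,rim,L,L,F,F)]
def res(q,n=6): return np.concatenate([(proj(S[o[0]],m)-o[1]).ravel() for o,m in zip(ob[:n],mod(q)[:n])])
r=least_squares(lambda q:res(q),[.42,.06,-.3,1.6,1.57]); print(r.x); print(res(r.x).round(1).reshape(-1,4))
r2=least_squares(lambda q:np.r_[res(q,4),q[4]-1.6],[.42,.06,-.3,1.6,1.57]); print(r2.x)
pickle.dump(r.x,open("q.pkl","wb"))
vis=[]
for n,o,k in(("top",(195,115),3.7),("scene",(195,165),5)):
    im=cv2.imread("pics/topc.png" if n=="top" else "pics/scenec.png"); q=r.x
    def pl(P,c):
        px=((proj(S[n],W(q[:3],P))-o+.5)*k-.5); cv2.polylines(im,[px.round().astype(int)],True,c,1)
    pl([[-75,102.5,24],[-75,-102.5,24],[75,-102.5,24],[75,102.5,24]],(0,0,255))
    pl([lid(q[3],0,102.5,10),lid(q[3],0,-102.5,10),lid(q[3],150,-102.5,10),lid(q[3],150,102.5,10)],(0,255,0))
    pl([flap(q[4],82,0),flap(q[4],-82,0),flap(q[4],-82),flap(q[4],82)],(255,0,255))
    vis.append(cv2.resize(im,None,fx=.75,fy=.75))
h=max(v.shape[0] for v in vis)
cv2.imwrite("pics/ov.png",cv2.resize(np.hstack([cv2.copyMakeBorder(v,0,h-v.shape[0],0,0,cv2.BORDER_CONSTANT) for v in vis]),None,fx=.8,fy=.8))
E
```

```text
[ 0.47319828  0.06710533 -0.34689745  1.75999607  1.53639409]
[[-2.2 -0.5 -0.3  0.3]
 [ 0.   0.  -1.  -0.2]
 [-0.3 -0.9  0.3 -1.2]
 [ 0.  -0.8 -0.9 -1. ]
 [ 1.6 -0.7 -1.8 -2.6]
 [ 3.5 -1.5 -5.1 -2.9]]
[ 0.47318858  0.0668904  -0.34522721  1.75958741  1.6       ]
```

View pics/ov.png

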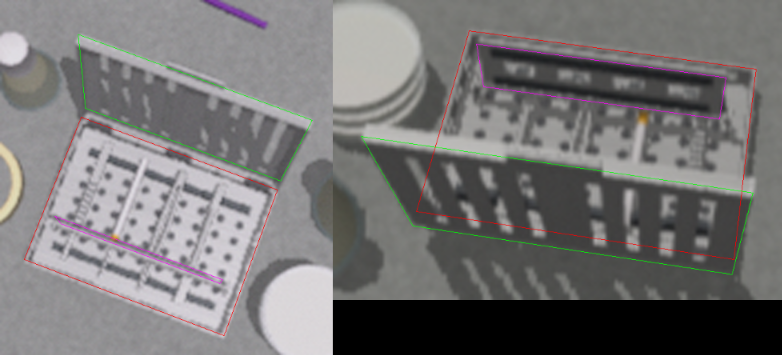

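The overlay matches both views: cassette at (0.473, 0.067), yaw -0.346, lid at about 1.76 rad, flap at about 1.55 rad. I'll move to the front of the flap with the fingers shut and aligned to the cassette.

>>> step_arm --plan '[[[40, -20, 0, -0.07, 0], [60, -55, 0, -0.07, 0], [80, -90, 0, -0.07, 0], [100, -125, 0, -0.07, 0], [120, -160, 0, -0.07, 0], [140, -195, 0, -0.07, 0], [160, -230, 0, -0.07, 0], [175, -265, 0, -0.07, 0]]]'

```text
time: 0.77
tool_pos: [0.3249, 0.2624, 0.1798]
ee_rot: [-3.141, 0.0, 2.797]
wrist_force: [0.2, -0.2, 0.1]
width: 0.0441
```

>>> step_arm --plan '[[[15, -30, 0, 0, 0], [30, -60, 0, 0, 0], [45, -90, 0, 0, 0], [60, -120, -20, 0, 0], [75, -150, -40, 0, 0], [88, -175, -60, 0, 0], [88, -175, -60, 0, 0], [88, -175, -60, 0, 0]]]'

```text
time: 1.43
tool_pos: [0.4112, 0.0883, 0.1185]
ee_rot: [-3.14, -0.004, 2.793]
wrist_force: [0.0, 0.7, -0.3]
width: 0.0006
```

```bash
cat >> geo.py <<'E'
def cas(q,P):  # world m -> cassette mm
    c,s=np.cos(q[2]),np.sin(q[2]); d=np.array(P)-[q[0],q[1],0]
    return 1000*np.array([c*d[0]+s*d[1],-s*d[0]+c*d[1],d[2]])
def vec(q,d): # cassette shift mm -> world shift mm
    c,s=np.cos(q[2]),np.sin(q[2]); return np.array([c*d[0]-s*d[1],s*d[0]+c*d[1],d[2]])
E
cat > st.py <<'E'
from bench import robot,cams
from geo import *
q=pickle.load(open("q.pkl","rb")); o=robot.get_obs()
print(round(o["time"],2),o["tool_pos"].round(4),o["ee_rot"].round(3),"F",o["wrist_force"].round(2),"w",round(o["width"],4),"cas",cas(q,o["tool_pos"]).round(1))
E
python3 st.py; python3 - <<'E'
from bench import cams
from geo import *
q=pickle.load(open("q.pkl","rb")); s=cams.snapshot("scene")
cv2.imwrite("pics/a1.png",cv2.resize(s["frame"][90:290,150:420],None,fx=2.5,fy=2.5)[...,::-1])
S=pickle.load(open("s0.pkl","rb"))
for n,h,t,c in(("large",.14,(368,199),(167,203)),("small",.109,(200,138),(372,247))):
    r=least_squares(lambda p:np.r_[proj(S["top"],p)[0]-t,proj(S["scene"],p)[0]-c],[.5,.1,.1]); print(n,r.x.round(3),cas(q,r.x).round(0))
E
```

```text
1.43 [0.4112 0.0883 0.1185] [-3.14  -0.004  2.793] F [ 0.04  0.69 -0.34] w 0.0006 cas [-65.6  -1.1 118.5]
large [ 0.495 -0.133  0.135] [  89. -181.  135.]
small [0.621 0.195 0.099] [ 95. 170.  99.]
```

View pics/a1.png

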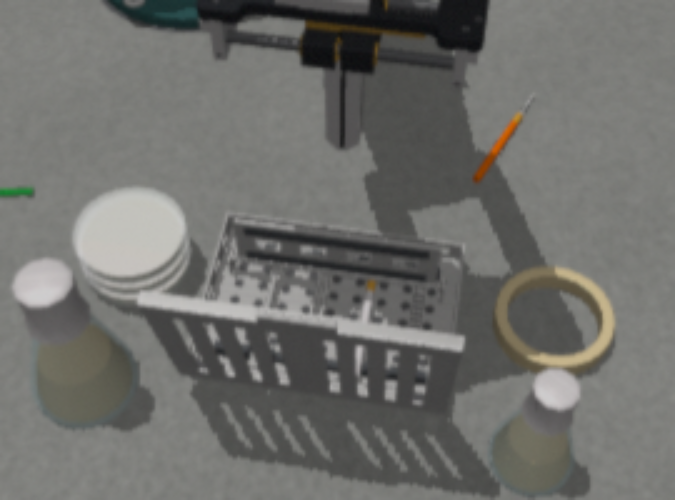

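The flasks stand at least 170 mm to the sides of the cassette's midline, so there is plenty of clearance. I'll lower in front of the flap and start the arc.

>>> step_arm --plan '[[[0, 0, -30, 0, 0], [0, 0, -58, 0, 0], [10, -3.6, -58, 0, 0], [19, -7, -58, 0, 0], [25, -9, -58, 0, 0], [31, -11, -58, 0, 0], [38, -14, -60, 0, 0], [44, -16, -63, 0, 0]]]'

```text
time: 2.15
tool_pos: [0.4588, 0.0732, 0.0592]
ee_rot: [3.14, 0.004, 2.797]
wrist_force: [0.8, -0.1, -0.4]
width: 0.0007
```

>>> step_arm --plan '[[[6, -2, -4.5, 0, 0], [10, -4, -10.5, 0, 0], [14, -5, -17, 0, 0], [16, -6, -24, 0, 0], [17, -6, -29, 0, 0], [17, -6, -32, 0, 0], [17, -6, -34, 0, 0], [17, -6, -34, 0, 0]]]'

```text
time: 2.82
tool_pos: [0.4726, 0.0675, 0.0227]
ee_rot: [-3.141, -0.001, 2.797]
wrist_force: [0.3, 0.6, 0.3]
width: 0.0001
```

```bash
python3 st.py
```

```text
2.82 [0.4726 0.0675 0.0227] [-3.141e+00 -1.000e-03  2.797e+00] F [0.26 0.55 0.29] w 0.0001 cas [-0.7  0.1 22.7]
```

>>> step_arm --plan '[[[4, -1, -1, 0, 0], [8, -3, -2, 0, 0], [8, -3, -3, 0, 0], [8, -3, -4, 0, 0], [8, -3, -4, 0, 0]]]'

```text
time: 3.23
tool_pos: [0.4812, 0.0643, 0.0192]
ee_rot: [3.142, -0.0, 2.797]
wrist_force: [-0.1, -0.1, -0.7]
width: 0.0006
```

```bash
python3 st.py; python3 - <<'E'
from bench import cams
from geo import *
t=cams.snapshot("top")["frame"][115:275,195:345];s=cams.snapshot("scene")["frame"][150:270,190:350]
f=lambda i:cv2.resize(i,(400,int(400*i.shape[0]/i.shape[1])),interpolation=cv2.INTER_CUBIC)
a,b=f(t),f(s); b=cv2.copyMakeBorder(b,0,a.shape[0]-b.shape[0],0,0,cv2.BORDER_CONSTANT)
cv2.imwrite("pics/a2.png",np.hstack([a,b])[...,::-1])
E
```

```text
3.23 [0.4812 0.0643 0.0192] [ 3.142 -0.     2.797] F [-0.11 -0.14 -0.7 ] w 0.0006 cas [ 8.5  0.1 19.2]
```

View pics/a2.png

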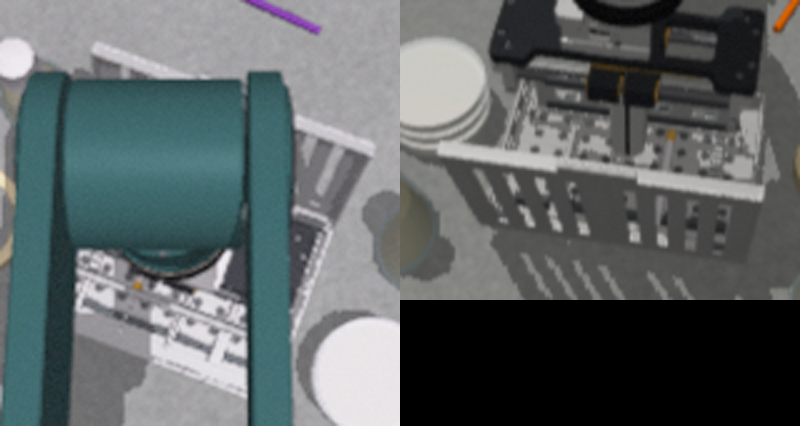

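The finger sits at cassette (8.5, 0, 19) with no force on it. That is below the flat flap's face, so the flap can't be under the fingertip. I'll lift straight up and swing aside to look.

>>> step_arm --plan '[[[0, 0, 35, 0, 0], [0, 0, 75, 0, 0], [0, 0, 110, 0, 0], [-25, 25, 130, 0, 0], [-50, 50, 130, 0, 0], [-75, 80, 130, 0, 0], [-95, 110, 130, 0, 0], [-115, 145, 130, 0, 0]]]'

```text
time: 4.0
tool_pos: [0.3652, 0.2099, 0.1499]
ee_rot: [3.141, 0.001, 2.795]
wrist_force: [-0.2, 0.4, -0.0]
width: 0.0005
```

>>> step_arm --plan '[[[0, 40, 0, 0, 0], [0, 80, 0, 0, 0], [0, 110, 0, 0, 0]]]'

```text
time: 4.25
tool_pos: [0.3653, 0.3222, 0.1497]
ee_rot: [3.14, 0.0, 2.799]
wrist_force: [-0.8, 0.2, 0.6]
width: 0.0004
```

```bash
python3 st.py; python3 - <<'E'
from bench import cams
from geo import *
T=cams.snapshot("top");C=cams.snapshot("scene");pickle.dump(dict(top=T,scene=C),open("s1.pkl","wb"))
t=T["frame"][115:275,195:345];s=C["frame"][165:265,195:345]
f=lambda i:cv2.resize(i,(400,int(400*i.shape[0]/i.shape[1])),interpolation=cv2.INTER_CUBIC)
a,b=f(t),f(s); b=cv2.copyMakeBorder(b,0,a.shape[0]-b.shape[0],0,0,cv2.BORDER_CONSTANT)
cv2.imwrite("pics/a3.png",np.hstack([a,b])[...,::-1])
E
```

```text
4.25 [0.3653 0.3222 0.1497] [3.14  0.    2.799] F [-0.77  0.21  0.59] w 0.0004 cas [-188.2  203.2  149.7]
```

View pics/a3.png

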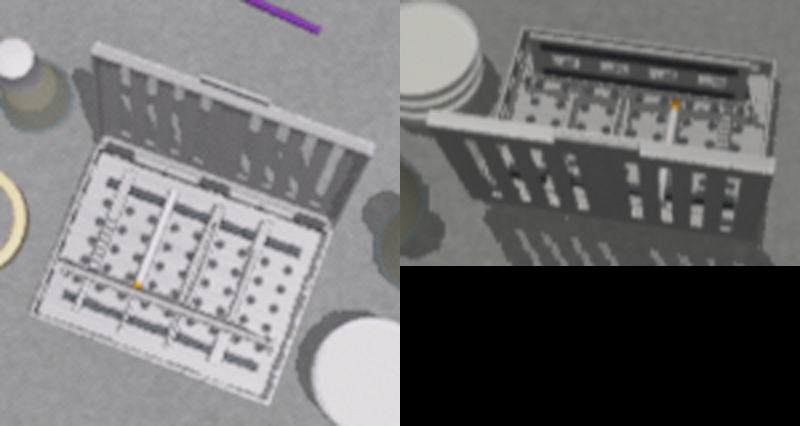

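```bash
python3 - <<'E'
from bench import cams,robot
from geo import *
S=pickle.load(open("s0.pkl","rb"));q=pickle.load(open("q.pkl","rb"))
print("a1 tip",proj(S["scene"],[.4112,.0883,.1185]),"a2 tip",proj(S["scene"],[.4812,.0643,.0192]))
w=cams.snapshot("wrist"); print({k:v for k,v in w.items() if k!='frame'})
for th in (1.2,1.57,1.75):
  print(th,[((proj(S[n],W(q[:3],[flap(th,82),flap(th,-82),flap(th,82,0),flap(th,-82,0)]))-o)*k).round(0).tolist() for n,o,k in(("top",(195,115),3.7),("scene",(195,165),5))])
print("rail -50",((proj(S["scene"],W(q[:3],[[-50,90,14],[-50,-90,14]]))-(195,165))*5).round())
E
```

```text
a1 tip [[286.25809024 154.75843484]] a2 tip [[280.58733686 215.18861642]]
{'camera_matrix': array([[298.26432224,   0.        , 283.94871336],
       [  0.        , 298.26432224, 210.34643859],
       [  0.        ,   0.        ,   1.        ]]), 'k1': 0.0167715472546981, 'T_tool_cam': array([[ 1.25129369e-03, -9.68051171e-01, -2.50749606e-01,
         7.30393134e-02],
       [ 9.99998524e-01,  1.50646147e-03, -8.25684063e-04,
        -1.70710384e-04],
       [ 1.17704904e-03, -2.50748202e-01,  9.68051628e-01,
        -2.04429534e-01],
       [ 0.00000000e+00,  0.00000000e+00,  0.00000000e+00,
         1.00000000e+00]])}
1.2 [[[101.0, 331.0], [380.0, 436.0], [101.0, 371.0], [365.0, 471.0]], [[647.0, 167.0], [229.0, 109.0], [642.0, 196.0], [249.0, 142.0]]]
1.57 [[[88.0, 361.0], [369.0, 467.0], [101.0, 371.0], [365.0, 471.0]], [[653.0, 124.0], [238.0, 68.0], [642.0, 196.0], [249.0, 142.0]]]
1.75 [[[82.0, 376.0], [363.0, 483.0], [101.0, 371.0], [365.0, 471.0]], [[655.0, 107.0], [244.0, 51.0], [642.0, 196.0], [249.0, 142.0]]]
rail -50 [[665. 171.]
 [243. 113.]]
```

The scene camera's view of the fingertip lies 4–6 px above where the reported TCP projects, as if the tips were higher than reported. I'll check this with the scene and wrist views together, marking the TCP (red) and the point 19 mm behind it (green).

```bash
python3 - <<'E'
from bench import cams,robot
from geo import *
o=robot.get_obs(); w=cams.snapshot("wrist"); c=cams.snapshot("scene"); print(o["tool_pos"])
R=Ro.from_euler('xyz',o["ee_rot"]).as_matrix(); M=w["T_tool_cam"]
def pw(P):
    d=(np.atleast_2d(P)-M[:3,3])@M[:3,:3]; u=d[:,:2]/d[:,2:]; u=u*(1+w["k1"]*(u**2).sum(1,keepdims=True)); K=w["camera_matrix"]; return u*K[0,0]+K[:2,2]
T=np.array([[0,0,0],[0,0,-.019],[.008,.0125,0],[.008,-.0125,0]])
a=pw(T); b=proj(c,o["tool_pos"]+T@R.T); print(a.round(1),b.round(1))
out=[]
for im,p,h,k in((w["frame"].copy(),a,100,4),(c["frame"].copy(),b,33,12)):
    x,y=p[0].astype(int); x0,y0=max(x-h//2,0),max(y-h//2,0)
    s=cv2.resize(np.ascontiguousarray(im[y0:y0+h,x0:x0+h]),(396,396),interpolation=cv2.INTER_CUBIC); f=396/h
    s=cv2.copyMakeBorder(s,0,396-s.shape[0],0,396-s.shape[1],cv2.BORDER_CONSTANT)
    for i,(X,col) in enumerate(zip(p,[(255,0,0),(0,255,0),(0,0,255),(0,0,255)])): cv2.circle(s,(int((X[0]-x0+.5)*f),int((X[1]-y0+.5)*f)),5,col,2)
    out.append(s)
cv2.imwrite("pics/tip.png",np.hstack(out)[...,::-1]); cv2.imwrite("pics/w1.png",w["frame"][...,::-1])
E
```

```text
[0.36557808 0.32073948 0.14895731]
[[284.4 237.2]
 [284.4 246.9]
 [301.8 226.7]
 [267.  226.6]] [[398.9 110.8]
 [401.3 103.3]
 [405.3 108.7]
 [392.4 107.3]]
```

View pics/tip.png

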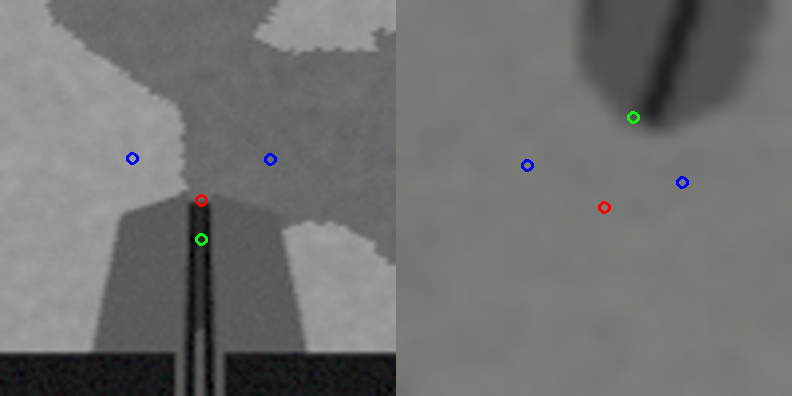

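The fingertips look about 20 mm higher than the reported TCP. That explains the miss: the fingers passed over the flap's top edge. I'll confirm it with a gentle touch on the bare bench here.

>>> step_arm --plan '[[[0, 0, -35, 0, 0], [0, 0, -70, 0, 0], [0, 0, -100, 0, 0], [0, 0, -120, 0, 0], [0, 0, -130, 0, 0], [0, 0, -138, 0, 0], [0, 0, -140, 0, 0], [0, 0, -140, 0, 0]]]'

```text
time: 5.17
tool_pos: [0.367, 0.3192, 0.01]
ee_rot: [3.141, 0.001, 2.796]
wrist_force: [-0.5, -0.0, 0.1]
width: 0.0003
```

>>> step_arm --plan '[[[0, 0, -2, 0, 0], [0, 0, -4, 0, 0], [0, 0, -6, 0, 0], [0, 0, -8, 0, 0], [0, 0, -8, 0, 0]]]'

```text
time: 5.58
tool_pos: [0.3661, 0.3194, 0.0011]
ee_rot: [-3.141, -0.0, 2.797]
wrist_force: [-0.8, 0.4, -0.7]
width: 0.0005
```

>>> step_arm --plan '[[[0, 0, -2, 0, 0], [0, 0, -4, 0, 0], [0, 0, -6, 0, 0], [0, 0, -6, 0, 0]]]'

```text
time: 5.92
tool_pos: [0.3659, 0.3192, -0.0053]
ee_rot: [-3.141, -0.001, 2.797]
wrist_force: [0.2, 0.6, 0.1]
width: 0.0004
```

>>> step_arm --plan '[[[0, 0, -2, 0, 0], [0, 0, -4, 0, 0], [0, 0, -6, 0, 0], [0, 0, -6, 0, 0]]]'

```text
time: 6.25
tool_pos: [0.3659, 0.3191, -0.0113]
ee_rot: [-3.141, -0.001, 2.797]
wrist_force: [-0.3, 0.2, 0.0]
width: 0.0008
```

Confirmed: no contact even at a reported z of -11 mm. I'll keep going gently until it touches.

>>> step_arm --plan '[[[0, 0, -2, 0, 0], [0, 0, -4, 0, 0], [0, 0, -5, 0, 0], [0, 0, -5, 0, 0]]]'

```text
time: 6.58
tool_pos: [0.366, 0.3192, -0.0161]
ee_rot: [-3.141, -0.0, 2.797]
wrist_force: [-0.7, -0.2, -0.2]
width: 0.001
```

>>> step_arm --plan '[[[0, 0, -1, 0, 0], [0, 0, -2, 0, 0], [0, 0, -3, 0, 0], [0, 0, -3, 0, 0]]]'

```text
time: 6.92
tool_pos: [0.3661, 0.3193, -0.0189]
ee_rot: [-3.141, -0.0, 2.797]
wrist_force: [-0.8, -0.1, -0.2]
width: 0.0007
```

>>> step_arm --plan '[[[0, 0, -1, 0, 0], [0, 0, -2, 0, 0], [0, 0, -3, 0, 0], [0, 0, -3, 0, 0]]]'

```text
time: 7.25
tool_pos: [0.3661, 0.3193, -0.022]
ee_rot: [-3.141, -0.0, 2.797]
wrist_force: [0.2, -0.6, -0.5]
width: -0.0001
```

>>> step_arm --plan '[[[0, 0, -1, 0, 0], [0, 0, -2, 0, 0], [0, 0, -3, 0, 0], [0, 0, -3, 0, 0]]]'

```text
time: 7.58
tool_pos: [0.3662, 0.3194, -0.0248]
ee_rot: [3.142, -0.0, 2.797]
wrist_force: [0.4, -0.0, 0.3]
width: 0.0004
```

>>> step_arm --plan '[[[0, 0, -1, 0, 0], [0, 0, -2, 0, 0], [0, 0, -3, 0, 0], [0, 0, -3, 0, 0]]]'

```text
time: 7.92
tool_pos: [0.3664, 0.3194, -0.025]
ee_rot: [-3.142, 0.0, 2.797]
wrist_force: [-5.3, -3.0, 15.1]
width: 0.0003
```

>>> step_arm --plan '[[[0, 0, -1, 0, 0], [0, 0, -2, 0, 0], [0, 0, -3, 0, 0], [0, 0, -3, 0, 0]]]'

```text
time: 8.25
tool_pos: [0.3665, 0.3195, -0.0251]
ee_rot: [-3.141, 0.0, 2.797]
wrist_force: [-10.6, -8.0, 29.8]
width: 0.0005
```

The bench contact is at a reported z of -25 mm, so the real tips sit 25 mm above the reported TCP (tip z = reported z + 25). I'll return to the front of the flap with that correction.

>>> step_arm --plan '[[[0, 0, 35, 0, 0], [0, 0, 75, 0, 0], [0, -20, 110, 0, 0], [5, -55, 125, 0, 0], [12, -95, 125, 0, 0], [20, -135, 125, 0, 0], [30, -170, 125, 0, 0], [38, -205, 125, 0, 0]]]'

```text
time: 8.92
tool_pos: [0.4045, 0.1127, 0.0947]
ee_rot: [3.141, 0.001, 2.797]
wrist_force: [0.5, 0.9, 0.3]
width: 0.0005
```

>>> step_arm --plan '[[[7, -25, 0, 0, 0], [7, -25, -20, 0, 0], [7, -25, -40, 0, 0], [7, -25, -60, 0, 0], [7, -25, -60, 0, 0]]]'

```text
time: 9.33
tool_pos: [0.4078, 0.0887, 0.0303]
ee_rot: [-3.138, -0.007, 2.796]
wrist_force: [-0.3, -0.2, -0.3]
width: 0.0001
```

```bash
python3 st.py
```

```text
9.33 [0.4078 0.0887 0.0303] [-3.138 -0.007  2.796] F [-0.31 -0.2  -0.34] w 0.0001 cas [-68.9  -1.9  30.3]
```

>>> step_arm --plan '[[[10, -3.5, 0, 0, 0], [18, -6.5, 2, 0, 0], [24, -8.5, 2, 0, 0], [30, -11, 1.5, 0, 0], [37, -13.5, -0.5, 0, 0], [43, -15.5, -4, 0, 0], [49, -17.5, -9, 0, 0], [53.5, -19, -14.5, 0, 0]]]'

```text
time: 10.0
tool_pos: [0.4663, 0.07, 0.0199]
ee_rot: [3.141, 0.002, 2.797]
wrist_force: [-0.3, 1.1, 2.1]
width: 0.0004
```

```bash
python3 st.py
```

```text
10.0 [0.4663 0.07   0.0199] [3.141e+00 2.000e-03 2.797e+00] F [-0.3   1.07  2.14] w 0.0004 cas [-7.5  0.4 19.9]
```

>>> step_arm --plan '[[[3.5, -1, -6, 0, 0], [5, -2, -11, 0, 0], [6, -2, -16, 0, 0], [6, -2, -20, 0, 0], [6, -2, -22, 0, 0], [6, -2, -23, 0, 0], [6, -2, -24, 0, 0], [6, -2, -24, 0, 0]]]'

```text
time: 10.67
tool_pos: [0.4708, 0.0682, -0.0017]
ee_rot: [-3.141, 0.001, 2.797]
wrist_force: [-5.0, -1.6, 15.2]
width: 0.0007
```

```bash
python3 st.py
```

```text
10.67 [ 0.4708  0.0682 -0.0017] [-3.141e+00  1.000e-03  2.797e+00] F [-4.98 -1.61 15.2 ] w 0.0007 cas [-2.7  0.2 -1.7]
```

>>> step_arm --plan '[[[0, 0, 20, 0, 0], [0, 0, 55, 0, 0], [0, 0, 90, 0, 0], [0, 0, 125, 0, 0], [0, 0, 160, 0, 0], [0, 0, 190, 0, 0], [0, 0, 210, 0, 0], [0, 0, 210, 0, 0]]]'

```text
time: 11.33
tool_pos: [0.4729, 0.0686, 0.211]
ee_rot: [3.138, 0.009, 2.797]
wrist_force: [0.1, -0.9, 0.8]
width: 0.0006
```

```bash
python3 st.py; python3 - <<'E'
from bench import cams
from geo import *
C=cams.snapshot("scene");w=cams.snapshot("wrist")
s=C["frame"][90:290,150:420]; f=lambda i:cv2.resize(i,(400,300),interpolation=cv2.INTER_CUBIC)
cv2.imwrite("pics/a4.png",np.hstack([f(s),f(w["frame"])])[...,::-1])
E
```

```text
11.33 [0.4729 0.0686 0.211 ] [3.138 0.009 2.797] F [ 0.07 -0.92  0.82] w 0.0006 cas [ -0.8   1.3 211. ]
```

View pics/a4.png

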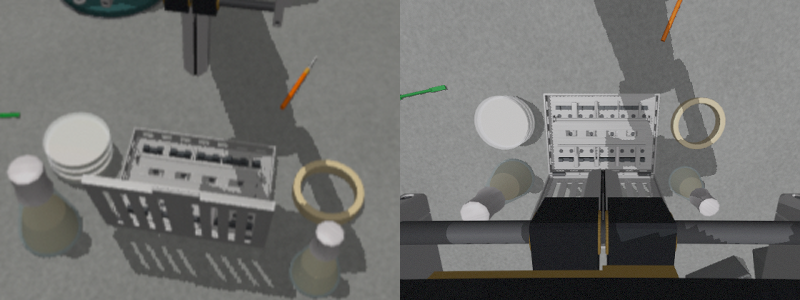

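The flap lies flat and the lid still stands open. I'll go over the lid and down behind it.

>>> step_arm --plan '[[[30, -11, 5, 0, 0], [65, -24, 5, 0, 0], [100, -36, 5, 0, 0], [130, -47, 5, 0, 0], [148, -54, 5, 0, 0], [148, -54, 5, 0, 0], [148, -54, 5, 0, 0]]]'

```text
time: 12.02
tool_pos: [0.6176, 0.0143, 0.2068]
ee_rot: [-3.14, -0.007, 2.796]
wrist_force: [-0.1, 0.0, -0.3]
width: 0.0005
```

```bash
python3 st.py
```

```text
12.02 [0.6176 0.0143 0.2068] [-3.14  -0.007  2.796] F [-0.09  0.03 -0.26] w 0.0005 cas [153.8  -0.6 206.8]
```

>>> step_arm --plan '[[[0, 0, -35, 0, 0], [0, 0, -65, 0, 0], [0, 0, -90, 0, 0], [-9, 3, -90, 0, 0], [-18, 6.5, -90, 0, 0], [-27, 10, -90, 0, 0], [-36, 13, -90, 0, 0], [-45, 16, -90, 0, 0]]]'

```text
time: 12.68
tool_pos: [0.5748, 0.0308, 0.1244]
ee_rot: [3.139, 0.007, 2.797]
wrist_force: [2.0, -0.4, 1.5]
width: 0.0011
```

```bash
python3 st.py; python3 - <<'E'
from geo import *
q=pickle.load(open("q.pkl","rb"))
for th in np.arange(1.57,-.01,-.1): 
    X=85-118*np.cos(th)+10*np.sin(th); z=24.5+118*np.sin(th)+10*np.cos(th)-25; w=W(q[:3],[X,0,z])[0]*1000
    print(round(th,2),round(X,1),w.round(1))
E
```

```text
12.68 [0.5748 0.0308 0.1244] [3.139 0.007 2.797] F [ 2.03 -0.35  1.49] w 0.0011 cas [107.9   0.4 124.4]
1.57 94.9 [562.5  34.8 117.5]
1.47 83.1 [551.3  38.9 117.9]
1.37 71.3 [540.2  42.9 117.1]
1.27 59.6 [529.2  46.8 115.2]
1.17 48.2 [518.5  50.7 112.1]
1.07 37.1 [508.1  54.5 107.8]
0.97 26.5 [498.2  58.1 102.5]
0.87 16.6 [488.8  61.5  96.1]
0.77 7.2 [480.   64.6  88.8]
0.67 -1.3 [472.   67.5  80.6]
0.57 -8.9 [464.8  70.1  71.6]
0.47 -15.7 [458.5  72.4  61.9]
0.37 -21.4 [453.1  74.4  51.5]
0.27 -26.1 [448.7  76.   40.6]
0.17 -29.6 [445.4  77.2  29.3]
0.07 -32.0 [443.1  78.   17.7]
```

>>> step_arm --plan '[[[-11, 4, 0, 0, 0], [-22, 8.5, 0, 0, 0], [-33, 12.5, 0, 0, 0], [-44, 16, -2, 0, 0], [-55, 20, -5, 0, 0], [-65, 24, -9, 0, 0], [-75, 27.5, -14.5, 0, 0], [-85, 31, -21, 0, 0]]]'

```text
time: 13.35
tool_pos: [0.4892, 0.0619, 0.1024]
ee_rot: [3.139, 0.005, 2.797]
wrist_force: [0.9, 0.2, 1.9]
width: 0.0006
```

```bash
python3 st.py; python3 - <<'E'
from bench import cams
from geo import *
C=cams.snapshot("scene")["frame"][90:290,150:420]
cv2.imwrite("pics/a5.png",cv2.resize(C,(648,480),interpolation=cv2.INTER_CUBIC)[...,::-1])
E
```

```text
13.35 [0.4892 0.0619 0.1024] [3.139 0.005 2.797] F [0.88 0.16 1.93] w 0.0006 cas [ 16.8   0.5 102.4]
```

View pics/a5.png

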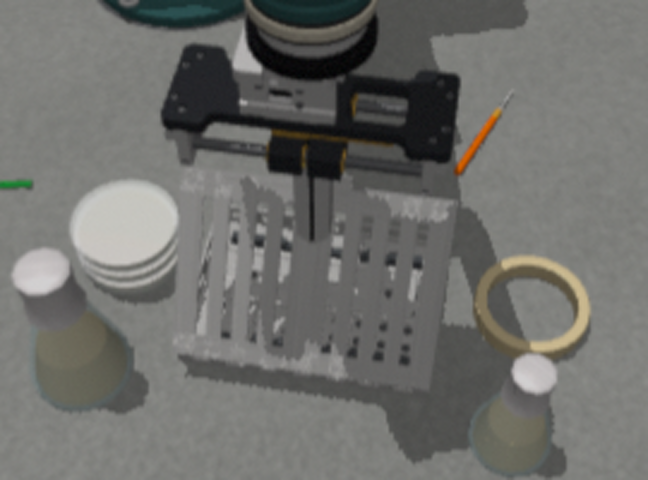

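The lid follows the fingertip and is now at about 0.85 rad. I'll continue along the arc.

>>> step_arm --plan '[[[-8.5, 3, -7, 0, 0], [-16.5, 6, -15.5, 0, 0], [-24, 8.5, -24.5, 0, 0], [-30, 11, -34, 0, 0], [-35.5, 13, -44, 0, 0], [-40, 14.5, -54, 0, 0], [-43, 15.5, -63, 0, 0], [-45, 16, -71, 0, 0]]]'

```text
time: 14.07
tool_pos: [0.4433, 0.0777, 0.0281]
ee_rot: [3.141, -0.0, 2.797]
wrist_force: [-0.2, 1.1, 0.5]
width: 0.0004
```

>>> step_arm --plan '[[[-1, 0, -6, 0, 0], [-2, 1, -11, 0, 0], [-2, 1, -15, 0, 0], [-2, 1, -17, 0, 0], [-2, 1, -19, 0, 0], [-2, 1, -19, 0, 0], [-2, 1, -19, 0, 0]]]'

```text
time: 14.65
tool_pos: [0.4422, 0.0783, 0.0099]
ee_rot: [3.141, 0.001, 2.797]
wrist_force: [0.8, 0.5, 0.2]
width: 0.0003
```

```bash
python3 st.py
```

```text
14.65 [0.4422 0.0783 0.0099] [3.141e+00 1.000e-03 2.797e+00] F [0.79 0.46 0.22] w 0.0003 cas [-33.   -0.    9.9]
```

>>> step_arm --plan '[[[0, 0, -1.5, 0, 0], [0, 0, -2.5, 0, 0], [0, 0, -3.5, 0, 0], [0, 0, -4, 0, 0], [0, 0, -4, 0, 0], [0, 0, -4, 0, 0]]]'

```text
time: 15.15
tool_pos: [0.4425, 0.0783, 0.0093]
ee_rot: [3.141, 0.002, 2.797]
wrist_force: [-6.7, -0.4, 17.1]
width: 0.0008
```

```bash
python3 st.py
```

```text
15.15 [0.4425 0.0783 0.0093] [3.141e+00 2.000e-03 2.797e+00] F [-6.74 -0.37 17.09] w 0.0008 cas [-32.7   0.1   9.3]
```

The lid meets its end stop: tip height 34.3 mm with a 17 N reaction. I'll lift clear, swing aside and check.

>>> step_arm --plan '[[[0, 0, 5, 0, 0], [0, 0, 25, 0, 0], [0, 0, 60, 0, 0], [0, 0, 100, 0, 0], [0, 0, 135, 0, 0], [-20, 20, 150, 0, 0], [-40, 50, 150, 0, 0], [-60, 85, 150, 0, 0]]]'

```text
time: 15.82
tool_pos: [0.3826, 0.1636, 0.1579]
ee_rot: [3.139, 0.004, 2.793]
wrist_force: [0.7, -0.1, -0.6]
width: 0.0006
```

>>> step_arm --plan '[[[0, 35, 0, 0, 0], [0, 70, 0, 0, 0], [0, 105, 0, 0, 0], [0, 140, 0, 0, 0], [0, 160, 0, 0, 0], [0, 160, 0, 0, 0]]]'

```text
time: 16.32
tool_pos: [0.3812, 0.3267, 0.1552]
ee_rot: [3.141, -0.001, 2.801]
wrist_force: [-0.1, -0.1, -0.3]
width: 0.0002
```

```bash
python3 st.py; python3 - <<'E'
from bench import cams
from geo import *
q=pickle.load(open("q.pkl","rb"));out=[]
S=pickle.load(open("s0.pkl","rb"))
for n,(x0,y0) in(("top",(150,110)),("scene",(140,140))):
    s=cams.snapshot(n); k=3.2; im=cv2.resize(s["frame"][y0:y0+170,x0:x0+125*2-0],None,fx=1.6,fy=1.6,interpolation=cv2.INTER_CUBIC)
    im=cv2.resize(s["frame"][y0:y0+170,x0:x0+250],(400,272),interpolation=cv2.INTER_CUBIC)
    P=[lid(0,0,102.5,10),lid(0,0,-102.5,10),lid(0,150,-102.5,10),lid(0,150,102.5,10)]
    cv2.polylines(im,[((proj(s,W(q[:3],P))-(x0,y0)+.5)*1.6).round().astype(int)],True,(255,0,0),1)
    a=cv2.resize(S[n]["frame"][y0:y0+170,x0:x0+250],(400,272)); out.append(np.vstack([im,a]))
cv2.imwrite("pics/end.png",np.hstack(out)[...,::-1])
E
```

```text
16.32 [0.3812 0.3267 0.1552] [ 3.141e+00 -1.000e-03  2.801e+00] F [-0.08 -0.08 -0.34] w 0.0002 cas [-174.8  212.9  155.2]
```

View pics/end.png

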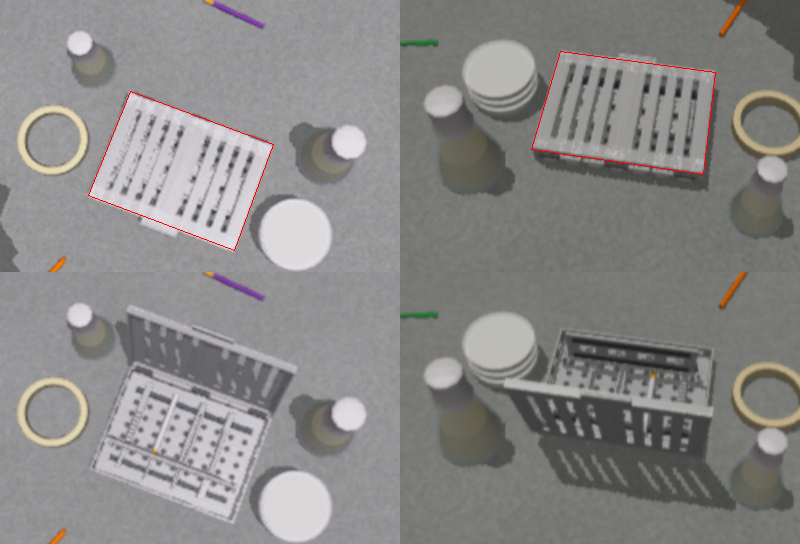

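The lid lies on the predicted shut outline in both views. The cassette, flasks, tape and dishes are where they started, and the hand is clear.

```bash
python3 -c "
from bench import robot
print(robot.close_job())"
```

```text
the job is handed in; nothing more can be done
None
```

The cassette is closed and the job is handed in at about 16 s on the robot's clock. I pushed the flap down flat first, then swung the lid over slowly and pressed it onto its end stop, and drew the hand clear. The hand-in reports no verdict.

**First try missed:** the first push passed over the flap without moving it. The scene and wrist pictures suggested the fingertips sat higher than the reported TCP. A gentle touch on bare bench (about 30 N) showed they were 25 mm higher, which disagrees with the tool description. I corrected every later height by 25 mm.

**Last checks:**
- **Flap:** it met its stop at a tip height of 23.3 mm with 15 N, and the pictures showed it flat while the lid was still open.
- **Lid:** it met its stop at 34.3 mm with 17 N, against 34.5 mm expected for fully shut. The final pictures show it on the predicted shut outline in both views.
- **Surroundings:** compared by eye with the first pictures, the cassette, flasks, tape and dishes had not visibly moved.
- **Hand:** the wrist force was near zero after the hand was clear.
- **Not checked:** the instruments can't be seen under the shut lid, and I did not measure them with the flap down.

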